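# Balance the tea paddle on its drying rest

### The job

Put the long wooden tea paddle, the one with the wide blade, up to dry on the little steel rest: laid square across the bar and balanced there, so that it lies level with both ends hanging clear of the counter when you let go. Leave the plain wooden stick and the loose white bowl near it where they are.

Things in the scene. Friction and masses are not known exactly. Their poses are not given: they have to be found in the camera images.
- paddle: Wooden tea paddle, 370 mm long, 18 mm thick, 0.15 kg, lying flat. Straight handle 20 mm wide, 270 mm long; blade 70 mm wide, 100 mm long, round-ended. Origin: middle of its length, on the underside; x along it to the blade end (+185 mm; handle end -185 mm), z up. Handle meets blade at x = +85 mm. The blade makes that end heavy: the centre of mass is on the handle at x = +50 mm.
- rest: Steel drying rest, fixed: a foot 80 x 100 x 10 mm, a thin upright wall and on it one level bar, the fulcrum, 30 mm wide (along x), 100 mm long (along y), its flat top 80 mm above the counter. Origin: centre of the foot's underside, on the counter below the bar's middle; x across the bar, y along it, z up. The paddle goes with its length along x, either way round.
- stick: Bystander: plain straight stick of the same wood, 300 x 24 x 14 mm, without a blade, lying flat on the counter on the other side of the rest. Origin: the centre of its underside; x along it.
- bowl: Bystander: loose white tasting bowl, 96 mm across and 55 mm high, standing on the counter beyond the rest. Origin: the centre of its underside.

How it is judged:
By the outcome, as a careful person would: the job done as asked, in the order asked, and still so for the second after the job is handed in, with the robot touching nothing.
It also fails if it takes over 32 s, if anything falls off the work surface, if the arm or the gripper's body presses on something with over 40 N, if the wrist force passes 120 N, or if a joint passes its speed limit or range.

### The arm

A 6-joint arm with a two-finger parallel gripper is mounted at the origin on the work surface. World frame = base frame: x ahead of the robot, y to its left, z up, the work surface at z = 0. Lengths are in m, angles in degrees, forces in N, time in s.
With the tool pointing down it reaches from about 0.35 to 0.95 m from the base axis. Payload 17.4 kg.
Tool frame: the origin (TCP) lies midway between the tips of the shut fingers; the grasp point (between the pads) lies 19 mm behind it; z points along the fingers, y is the line along which they close (so a half turn about z gives the same grasp; the last joint's range is limited). The gripper opens to 93 mm and grips with 3 to 60 N. Pads are 15 mm wide; open, the fingers measure 128 mm over their backs; the gripper's body (75 mm by 188 mm) begins 65 mm behind the grasp point.
Start: joints at [64.584, 6.646, 82.598, -0, 90.757, -2.166], TCP at [0.266, 0.62, 0.219] pointing down, gripper open.
Joint ranges: [-162.19, 162.19], [-47.58, 125.68], [4.15, 143.07], [-65.23, 245.23], [0.69, 171.88], [-170.13, 170.13]. Speed limits (degrees/s): [108.29, 108.29, 127.2, 180, 180, 180].

### API

Orientations are given as a 3x3 rotation matrix whose columns are the frame's x, y, z axes.
In Python, from plant import ctrl gives the robot as it stands. The module is installed in compiled form; this text tells all that it offers.
- The arm moves only by the tool play_rows, never from a script. Its argument "moves" is a list of rows, each a list of 3 entries, a list of its own where there are three numbers: the turn, a rotation vector about the world's x, y, z in degrees, then the shift along the world's x, y, z in cm, then the gripper command: -1 is shut, 1 is fully open, values between are in proportion. In form: [[[rx, ry, rz], [tx, ty, tz], jaw], ...]. A call has 1 to 10 rows; each row is the pose to reach, as a shift and turn from the pose commanded when the call began; what a row does not reach only later rows make up. A row lasts 1/12 s, in which the tool goes at most 41.7 mm and 7.16 degrees, less where a joint would pass 70% of its speed; a pose out of reach is approached as far as the arm can. A call with a gripper value outside its range is refused whole. The fingers move at their own pace and stop on an object; "newtons" is the grip in N (left out, the last holds). Time passes only in rows, so rows that repeat a pose let the fingers close. It gives the time, the measured TCP pose, the force, the opening and the grip force at its end, in the units of the state.
- ctrl.sense(): the state, without advancing time (a new reading comes with each control period).
- ctrl.snapshot(name): name is "scene" or "top"; returns the picture (400x640x3 uint8, red, green, blue); there is no depth.
- ctrl.camera_model(name): a dict with "K" (3x3 intrinsics, pixels), "D" ([k1, k2, p1, p2, k3] as OpenCV has them; the pictures are not rectified), "T" (4x4, takes a point from camera to world coordinates). Camera axes: x right, y up, looking along -z (the intrinsics and any distortion apply to the point x, -y, -z); pixel columns grow to the right and rows downward; lengths in m; the calibration is good to about 2 mm. A picture is of the moment at which its call begins. camera_model takes no time and is no camera call.
- ctrl.finish_job(): hands the job in; it is judged then, once.
The state is a dict: "t": time; "joints": joint angles; "joint_velocities": joint speeds; "effort": joint torques, N m; "eef_pos": TCP position; "orientation": TCP orientation; "ft_force": force on the tool from outside, world axes, zero at the start; "wrist_torque": the same for the moment, N m; "width": opening from 0.0 (shut) to 1.0 (fully open); "finger_force": force on a finger pad.
Only numpy, scipy, OpenCV 4.12 (cv2) and the standard library are available. Lean on these libraries where they do the work, as an engineer would, in place of code of your own. Each camera call takes 0.05 s, during which the arm holds its last target. There are 200 camera calls.

## Working session

There is one attempt and no reset: what is moved stays moved. The work goes in short steps, Python scripts to look and compute and a tool call to move; the robot and the scene stay as the last step left them, time stands still between calls to the robot, and variables do not carry over. Pictures are saved under pics/ and viewed, at most 10 in all, crops included, and the job is handed in when it is done.

Besides the shell and the picture viewer there is one more tool, called after "Emit:" by a JSON object that holds its "method" and its "body", one argument or row to a line. play_rows: Moves the arm, as the interface text tells. Its arguments: {"type":"object","properties":{"moves":{"type":"array"},"newtons":{"type":"number"}},"required":["moves"]}

```bash
mkdir -p pics; cat > h.py <<'E'
import numpy as np, cv2
from plant import ctrl
def w(cam,pts,z):
    m=ctrl.camera_model(cam);K=np.array(m["K"],float);D=np.array(m["D"],float);T=np.array(m["T"],float)
    u=cv2.undistortPoints(np.array(pts,float).reshape(-1,1,2),K,D).reshape(-1,2)
    d=np.c_[u[:,0],-u[:,1],-np.ones(len(u))]@T[:3,:3].T;o=T[:3,3]
    return o+d*((np.broadcast_to(z,len(u))-o[2])/d[:,2])[:,None]
def px(cam,P):
    m=ctrl.camera_model(cam);K=np.array(m["K"],float);D=np.array(m["D"],float);T=np.array(m["T"],float)
    q=(np.array(P,float).reshape(-1,3)-T[:3,3])@T[:3,:3]
    return cv2.projectPoints(np.ascontiguousarray(q*[1,-1,-1]),np.zeros(3),np.zeros(3),K,D)[0].reshape(-1,2)
E
python3 - <<'E'
from h import *
for c in("top","scene"):
    im=ctrl.snapshot(c)[:,:,::-1]; cv2.imwrite(f"pics/{c}0.png",cv2.resize(im,(800,500),interpolation=cv2.INTER_CUBIC)); cv2.imwrite(f"{c}_raw.png",im)
    print(c,np.round(ctrl.camera_model(c)["T"],3).tolist())
s=ctrl.sense();print(s["t"],s["eef_pos"],s["orientation"])
E
```

```text
top [[-0.04, 0.978, -0.206, 0.413], [-0.999, -0.038, 0.01, 0.004], [0.002, 0.206, 0.979, 1.013], [0.0, 0.0, 0.0, 1.0]]
scene [[0.257, -0.714, 0.651, 1.172], [0.966, 0.177, -0.188, -0.16], [0.019, 0.678, 0.735, 0.661], [0.0, 0.0, 0.0, 1.0]]
0.1 [0.26639649 0.62002159 0.21797874] [[-9.18774917e-01  3.94781540e-01 -4.33999427e-04]
 [ 3.94781777e-01  9.18774437e-01 -9.39357606e-04]
 [ 2.79065371e-05 -1.03439327e-03 -9.99999465e-01]]
```

View pics/top0.png

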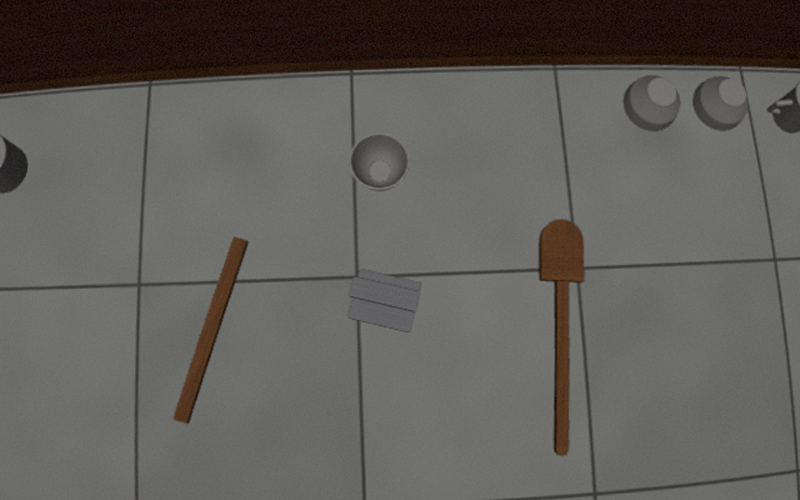

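View pics/scene0.png

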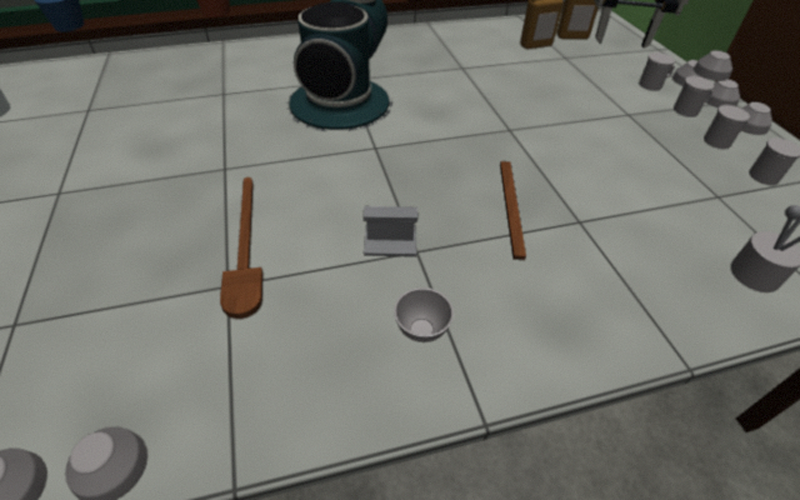

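The top view shows the paddle with blade tip at (561,220), neck at y≈281 and handle end at (562,455). The rest is at about (384,300), turned roughly 8°; the bowl is at (379,162) and the stick at (211,330). Next I'll take enlarged crops of the rest and paddle.

```bash
python3 - <<'E'
from h import *
im=cv2.imread("top_raw.png")
a=cv2.resize(im[205:275,265:350],None,fx=7,fy=7,interpolation=cv2.INTER_CUBIC)
s=cv2.imread("scene_raw.png")
b=cv2.resize(s[155:215,280:345],None,fx=7,fy=7,interpolation=cv2.INTER_CUBIC)
cv2.imwrite("pics/restT.png",cv2.convertScaleAbs(a,alpha=1.5));cv2.imwrite("pics/restS.png",cv2.convertScaleAbs(b,alpha=1.5))
# paddle by colour in the top picture
hsv=cv2.cvtColor(im,cv2.COLOR_BGR2HSV);mk=((hsv[:,:,1]>90)&(hsv[:,:,2]>40)).astype(np.uint8);mk[:100]=0
n,l,st,c=cv2.connectedComponentsWithStats(mk)
for i in range(1,n):
    if st[i,4]>200:
        ys,xs=np.nonzero(l==i);P=w("top",np.c_[xs,ys],0.018)[:,:2]
        r=cv2.minAreaRect(P.astype(np.float32)*1000);print(st[i],np.round(r[0],1),np.round(r[1],1),r[2])
        if r[0][1]<0 or True:
            bx=cv2.boxPoints(r);print(np.round(bx,1).tolist())
            a=P.mean(0);print("area mean",a)
            # handle axis
            h=P[(P[:,0]<P[:,0].min()+.25)];v=cv2.fitLine(h.astype(np.float32),cv2.DIST_L2,0,.01,.01).ravel();print("axis",v)
E
```

```text
[ 432  176   35  188 2974] [ 483.1 -268.7] [ 69.1 364.7] 84.88948822021484
[[298.3999938964844, -286.8999938964844], [661.5999755859375, -319.29998779296875], [667.7999877929688, -250.5], [304.5, -218.0]]
area mean [ 0.5274418 -0.273019 ]
axis [ 0.9967095  -0.08105653  0.42488477 -0.26462612]
[ 139  190   59  148 1801] [513.2 275.2] [ 24.8 295.8] 71.54804992675781
[[368.8999938964844, 310.20001220703125], [649.5, 216.60000610351562], [657.4000244140625, 240.1999969482422], [376.79998779296875, 333.79998779296875]]
area mean [0.51095125 0.27601313]
axis [ 0.94781137 -0.31883165  0.4955978   0.2811015 ]
```

View pics/restT.png

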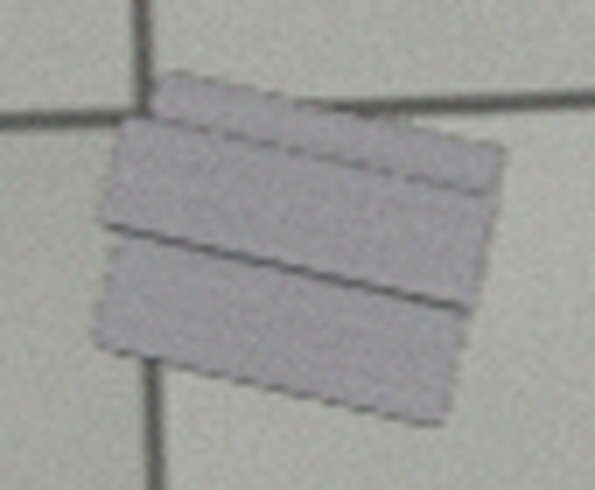

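View pics/restS.png

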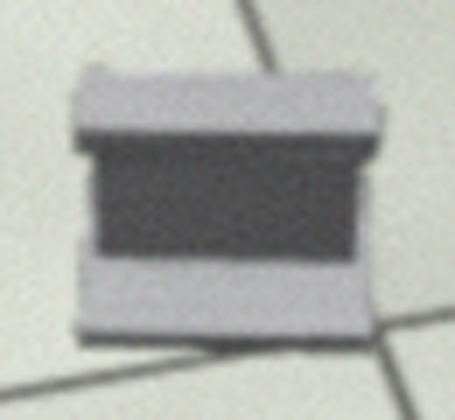

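In the top crop (×7, offset 265,205) the bar's top is the middle strip, with corners at (127,118), (498,193), (467,310) and (105,225). The near foot edge runs (95,348)–(442,425) and the far one (165,70)–(505,147). In the scene crop (offset 280,155) the bar top's corners are at (85,70), (380,78), (378,133) and (78,133).

```bash
python3 - <<'E'
from h import *
b=(np.array([[127,118],[498,193],[470,308],[103,226]])+.5)/7-.5+[265,205]
B=w("top",b,.08);print("bar",B.round(4)[:,:2].tolist(),B.mean(0))
f=(np.array([[165,70],[505,147],[442,425],[95,348]])+.5)/7-.5+[265,205]
F=w("top",f,.010);print("foot",F.round(4)[:,:2].tolist(),F.mean(0))
for Q in(B,F):
    print([np.linalg.norm(Q[i]-Q[(i+1)%4]).round(4) for i in range(4)])
    d=(Q[0]-Q[1])+(Q[3]-Q[2]); e=(Q[0]-Q[3])+(Q[1]-Q[2]);print("yaw y-axis",np.degrees(np.arctan2(-d[0],d[1])),"x-axis",np.degrees(np.arctan2(e[1],e[0])))
s=(np.array([[85,70],[380,78],[378,133],[78,133]])+.5)/7-.5+[280,155]
S=w("scene",s,.08);print("scene bar",S.round(4)[:,:2].tolist(),S.mean(0))
# paddle from both views: blade tip, handle end, neck
print("paddle top",w("top",np.array([[561,220],[562,455],[540,281],[583,281]])*.8,.018)[:,:2].round(4).tolist())
print("paddle scene",w("scene",np.array([[248,178],[239,316]])*.8,[.018,.0])[:,:2].round(4).tolist())
print("bowl",w("top",np.array([[379,162]])*.8,.055))
E
```

```text
bar [[0.5748, 0.0471], [0.5513, -0.0485], [0.5216, -0.0398], [0.5467, 0.0542]] [0.54859866 0.00322937 0.08      ]
foot [[0.6002, 0.0393], [0.5746, -0.055], [0.4977, -0.0339], [0.5227, 0.0611]] [0.54876822 0.0028667  0.01      ]
[np.float64(0.0985), np.float64(0.0309), np.float64(0.0973), np.float64(0.029)]
yaw y-axis -14.364952435878065 x-axis -15.22029166751545
[np.float64(0.0977), np.float64(0.0798), np.float64(0.0983), np.float64(0.0805)]
yaw y-axis -14.980606761301981 x-axis -15.558427677089165
scene bar [[0.5238, -0.0385], [0.5508, 0.0555], [0.5763, 0.0472], [0.5532, -0.0472]] [0.5510538  0.00424724 0.08      ]
paddle top [[0.6643, -0.2847], [0.2994, -0.2556], [0.567, -0.2416], [0.5641, -0.3107]]
paddle scene [[0.3052, -0.253], [0.6592, -0.2889]]
bowl [[0.75890003 0.00333866 0.055     ]]
```

Emit:
{"method": "play_rows", "body": {
  "moves": [
    [[0,0,18.6],[1,-3.5,0],1],
    [[0,0,18.6],[2,-7,0],1],
    [[0,0,18.6],[3,-10.5,0],1],
    [[0,0,18.6],[4,-14,0],1],
    [[0,0,18.6],[5,-17.5,0],1],
    [[0,0,18.6],[6,-21,0],1],
    [[0,0,18.6],[7,-24.5,0],1],
    [[0,0,18.6],[8,-28,0],1],
    [[0,0,18.6],[9,-31.5,0],1],
    [[0,0,18.6],[10,-35,0],1]
  ],
  "newtons": 30
}}

```text
t: 0.93
eef_pos: [0.3663, 0.2685, 0.2185]
orientation: [[-0.997, 0.081, -0.0], [0.081, 0.997, -0.0], [-0.0, -0.0, -1.0]]
ft_force: [1.1, 0.4, 0.1]
width: 1.001
finger_force: 0.0
```

Emit:
{"method": "play_rows", "body": {
  "moves": [
    [[0,0,0],[1,-3.5,0],1],
    [[0,0,0],[2,-7,0],1],
    [[0,0,0],[3,-10.5,0],1],
    [[0,0,0],[4,-14,0],1],
    [[0,0,0],[5,-17.5,0],1],
    [[0,0,0],[6,-21,0],1],
    [[0,0,0],[7,-24.5,0],1],
    [[0,0,0],[8,-28,0],1],
    [[0,0,0],[9,-31.5,0],1],
    [[0,0,0],[10,-35,0],1]
  ]
}}

```text
t: 1.77
eef_pos: [0.4664, -0.0818, 0.2186]
orientation: [[-0.997, 0.081, 0.0], [0.081, 0.997, 0.0], [-0.0, 0.0, -1.0]]
ft_force: [0.2, 1.3, -0.2]
width: 1.001
finger_force: 0.0
```

Emit:
{"method": "play_rows", "body": {
  "moves": [
    [[0,0,0],[1,-3.5,0],1],
    [[0,0,0],[2,-7,0],1],
    [[0,0,0],[3,-10.5,-1],1],
    [[0,0,0],[4,-14,-3],1],
    [[0,0,0],[5.5,-17.5,-6],1],
    [[0,0,0],[6.5,-19.4,-9],1],
    [[0,0,0],[6.5,-19.4,-9],1],
    [[0,0,0],[6.5,-19.4,-9],1]
  ]
}}

```text
t: 2.43
eef_pos: [0.5306, -0.2742, 0.1259]
orientation: [[-0.997, 0.083, -0.004], [0.083, 0.997, 0.002], [0.004, 0.002, -1.0]]
ft_force: [1.0, -0.4, 0.6]
width: 1.0
finger_force: 0.0
```

```bash
python3 - <<'E'
from h import *
s=ctrl.sense();O=np.array(s["orientation"]);print(s["t"],s["eef_pos"],np.degrees(np.arctan2(O[1,1],O[0,1])),O[:,2],s["joints"],s["width"],s["ft_force"])
E
```

```text
2.4333 [ 0.53055332 -0.27419025  0.12586439] 85.26423618497635 [-0.00422661  0.00246542 -0.99998803] [-2.97782939e+01 -5.22421495e-01  9.87245718e+01  2.35699868e-03
  8.20781953e+01 -1.15043127e+02] 1.0002827704711321 [ 0.99157795 -0.36503255  0.59431831]
```

Emit:
{"method": "play_rows", "body": {
  "moves": [
    [[0,0,0],[0,0,-2],1],
    [[0,0,0],[0,0,-5],1],
    [[0,0,0],[0,0,-8],1],
    [[0,0,0],[0,0,-10],1],
    [[0,0,0],[0,0,-11],1],
    [[0,0,0],[0,0,-11],1],
    [[0,0,0],[0,0,-11],1],
    [[0,0,0],[0,0,-11],1]
  ]
}}

```text
t: 3.1
eef_pos: [0.5325, -0.2741, 0.021]
orientation: [[-0.997, 0.081, 0.002], [0.081, 0.997, -0.001], [-0.003, -0.001, -1.0]]
ft_force: [-0.4, -0.5, 1.0]
width: 0.998
finger_force: 0.0
```

```bash
python3 - <<'E'
from h import *
s=ctrl.sense();print(s["t"],s["eef_pos"],s["ft_force"])
im=ctrl.snapshot("scene")[:,:,::-1];cv2.imwrite("pics/g1.png",cv2.resize(im[110:270,120:300],None,fx=3.3,fy=3.3,interpolation=cv2.INTER_CUBIC))
E
```

```text
3.1 [ 0.53245346 -0.27405511  0.02102089] [-0.37459225 -0.48246769  0.97861702]
```

View pics/g1.png

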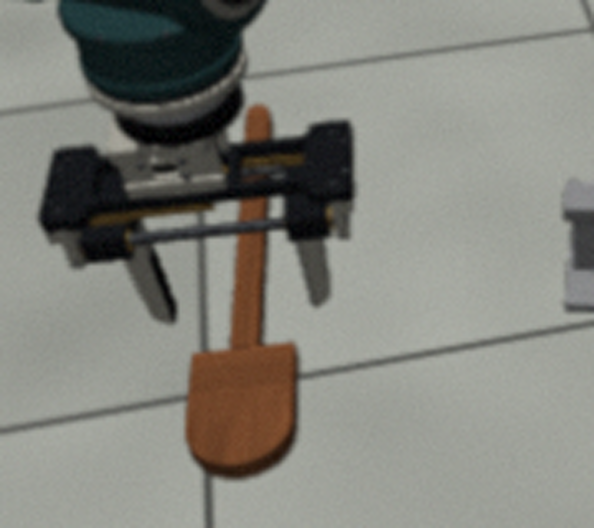

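The fingers straddle the handle. Their tips are at (170,320) and (318,303), the handle is centred between them at x≈247, and the blade's neck is clear below at y≈348.

Emit:
{"method": "play_rows", "body": {
  "moves": [
    [[0,0,0],[0,0,-0.8],1],
    [[0,0,0],[0,0,-1.4],1],
    [[0,0,0],[0,0,-1.4],1],
    [[0,0,0],[0,0,-1.4],0],
    [[0,0,0],[0,0,-1.4],-0.5],
    [[0,0,0],[0,0,-1.4],-1],
    [[0,0,0],[0,0,-1.4],-1],
    [[0,0,0],[0,0,-1.4],-1],
    [[0,0,0],[0,0,-1.4],-1],
    [[0,0,0],[0,0,-1.4],-1]
  ],
  "newtons": 30
}}

```text
t: 3.98
eef_pos: [0.5315, -0.2738, 0.0047]
orientation: [[-0.997, 0.081, 0.0], [0.081, 0.997, -0.0], [-0.0, -0.0, -1.0]]
ft_force: [-0.4, -0.7, -0.7]
width: 0.544
finger_force: 0.0
```

Emit:
{"method": "play_rows", "body": {
  "moves": [
    [[0,0,0],[0,0,0],-1],
    [[0,0,0],[0,0,0],-1],
    [[0,0,0],[0,0,0],-1],
    [[0,0,0],[0,0,0],-1],
    [[0,0,0],[0,0,0],-1],
    [[0,0,0],[0,0,0],-1],
    [[0,0,0],[0,0,0],-1],
    [[0,0,0],[0,0,0],-1]
  ]
}}

```text
t: 4.65
eef_pos: [0.5315, -0.2738, 0.0047]
orientation: [[-0.997, 0.081, 0.0], [0.081, 0.997, -0.0], [-0.0, -0.0, -1.0]]
ft_force: [-0.4, -0.0, 0.5]
width: 0.215
finger_force: 30.0
```

Gripped at 20 mm, the handle's width. Now lift and turn.

Emit:
{"method": "play_rows", "body": {
  "moves": [
    [[0,0,0],[0,0,0.5],-1],
    [[0,0,0],[0,0,1.5],-1],
    [[0,0,0],[0,0,3],-1],
    [[0,0,0],[0,0,5],-1],
    [[0,0,-1],[0,1,7],-1],
    [[0,0,-3],[0,2.5,9],-1],
    [[0,0,-5],[0,4,11],-1],
    [[0,0,-7],[0,5,12],-1],
    [[0,0,-8],[0,5.5,12],-1],
    [[0,0,-8],[0,5.5,12],-1]
  ]
}}

```text
t: 5.48
eef_pos: [0.5319, -0.2181, 0.1265]
orientation: [[-0.976, 0.219, 0.002], [0.219, 0.976, -0.001], [-0.002, -0.0, -1.0]]
ft_force: [-0.0, 0.4, -0.5]
width: 0.213
finger_force: 30.0
```

```bash
python3 - <<'E'
from h import *
s=ctrl.sense();print(s["t"],s["eef_pos"],s["ft_force"],s["wrist_torque"],s["width"])
im=ctrl.snapshot("scene")[:,:,::-1];cv2.imwrite("pics/g2.png",cv2.resize(im,(800,500),interpolation=cv2.INTER_CUBIC))
E
```

```text
5.4833 [ 0.53185618 -0.21807996  0.12650612] [-0.00734764  0.44689117 -0.47923873] [-0.00676291  0.05043346 -0.04945006] 0.21305635467270195
```

View pics/g2.png

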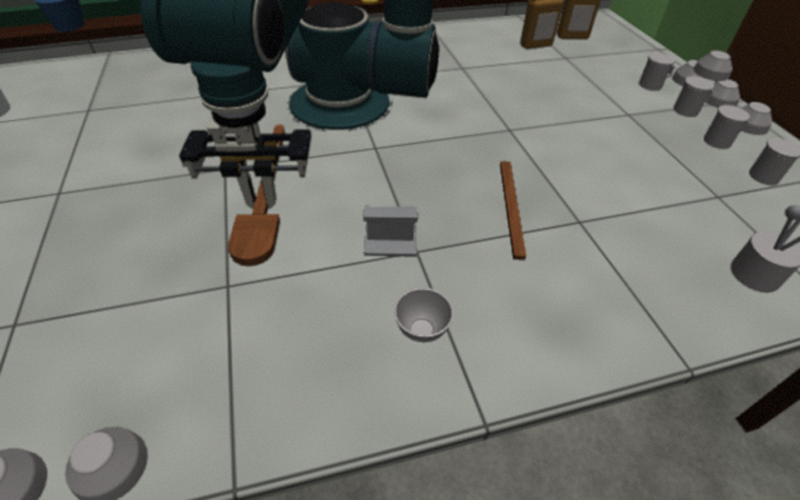

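The paddle is held clear, with blade tip at (252,264) and neck corners at (236,216) and (279,215). I'll check for pitch and work out the remaining move.

```bash
python3 - <<'E'
from h import *
s=ctrl.sense();p=np.array(s["eef_pos"]);a=np.radians(-12.7);x=np.array([np.cos(a),np.sin(a),0]);y=np.array([-np.sin(a),np.cos(a),0])
for pit in(0,-5):
  u=x*np.cos(np.radians(pit))+np.array([0,0,np.sin(np.radians(pit))])
  b=p-[0,0,.0047]
  print(pit,(px("scene",[b+u*.135,b+u*.035+y*.035+[0,0,.018],b+u*.035-y*.035+[0,0,.018],b-u*.235+[0,0,.018]])/.8).round(1).tolist())
O=np.array(s["orientation"]);ang=np.degrees(np.arctan2(O[1,1],O[0,1]))
print("turn",-15.1+90-ang+(-4.7+90-85.3),"shift cm",(np.array([.5495,.0035])-p[:2])*100, s["joints"])
E
```

```text
0 [[248.2, 266.6], [278.1, 213.0], [235.1, 213.6], [278.7, 123.4]]
-5 [[249.9, 271.4], [278.4, 214.3], [235.6, 214.9], [277.0, 114.6]]
turn -2.510573438937584 shift cm [ 1.79160163 22.20550079] [-2.48908736e+01 -3.57553368e+00  1.01714340e+02 -2.79084113e-03
  8.17978813e+01 -1.02301059e+02]
```

The paddle hangs level. Carry it over the bar.

Emit:
{"method": "play_rows", "body": {
  "moves": [
    [[0,0,-0.5],[0.1,1.2,0],-1],
    [[0,0,-1],[0.4,4,0],-1],
    [[0,0,-1.5],[0.7,7.5,0],-1],
    [[0,0,-2],[1,11,0],-1],
    [[0,0,-2.5],[1.3,14.5,0],-1],
    [[0,0,-2.5],[1.5,18,0],-1],
    [[0,0,-2.5],[1.7,20.5,0],-1],
    [[0,0,-2.5],[1.8,21.8,0],-1],
    [[0,0,-2.5],[1.8,22.2,0],-1],
    [[0,0,-2.5],[1.8,22.2,0],-1]
  ]
}}

```text
t: 6.37
eef_pos: [0.5494, 0.0032, 0.1244]
orientation: [[-0.966, 0.26, -0.001], [0.26, 0.966, -0.0], [0.0, -0.0, -1.0]]
ft_force: [-0.2, -1.1, -2.0]
width: 0.214
finger_force: 30.0
```

Emit:
{"method": "play_rows", "body": {
  "moves": [
    [[0,0,0],[0,0,0],-1],
    [[0,0,0],[0,0,-0.5],-1],
    [[0,0,0],[0,0,-1.5],-1],
    [[0,0,0],[0,0,-2.5],-1],
    [[0,0,0],[0,0,-3],-1],
    [[0,0,0],[0,0,-3],-1],
    [[0,0,0],[0,0,-3],-1]
  ]
}}

```text
t: 6.95
eef_pos: [0.5492, 0.003, 0.0941]
orientation: [[-0.965, 0.262, -0.001], [0.262, 0.965, 0.0], [0.001, -0.0, -1.0]]
ft_force: [-0.7, 0.4, -1.1]
width: 0.214
finger_force: 30.0
```

```bash
python3 - <<'E'
from h import *
s=ctrl.sense();O=np.array(s["orientation"]);print(s["t"],s["eef_pos"],np.degrees(np.arctan2(O[1,1],O[0,1]))-90,s["ft_force"])
for c,r in(("scene",(130,240,240,370)),("top",(150,330,240,380))):
    im=ctrl.snapshot(c)[:,:,::-1];cv2.imwrite(f"pics/p_{c}.png",cv2.resize(im[r[0]:r[1],r[2]:r[3]],None,fx=4 if c=="scene" else 3,fy=4 if c=="scene" else 3,interpolation=cv2.INTER_CUBIC))
a=cv2.imread("pics/p_scene.png");b=cv2.imread("pics/p_top.png");h=max(len(a),len(b));z=lambda q:cv2.copyMakeBorder(q,0,h-len(q),0,0,0)
o=np.hstack([z(a),z(b)]);print(o.shape);cv2.imwrite("pics/p1.png",o[:600,:])
E
```

```text
6.95 [0.54922885 0.00299944 0.09408742] -15.164985077297771 [-0.6695023   0.43441339 -1.05012441]
(540, 940, 3)
```

```bash
python3 -c "
import cv2;a=cv2.imread('pics/p1.png');cv2.imwrite('pics/p2.png',cv2.resize(a,(800,460)))"
```

```text
(no output)
```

View pics/p2.png

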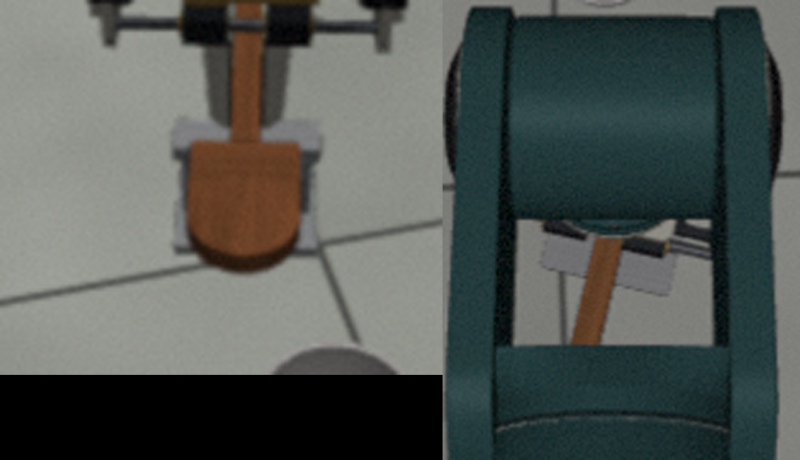

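The paddle lies centred and square over the bar: neck at (245,142), bar ends at (178,135) and (318,140). Lower it to contact.

Emit:
{"method": "play_rows", "body": {
  "moves": [
    [[0,0,0],[0,0,-0.3],-1],
    [[0,0,0],[0,0,-0.6],-1],
    [[0,0,0],[0,0,-0.8],-1],
    [[0,0,0],[0,0,-0.8],-1],
    [[0,0,0],[0,0,-0.8],-1]
  ]
}}

```text
t: 7.47
eef_pos: [0.5494, 0.0032, 0.0865]
orientation: [[-0.965, 0.261, -0.0], [0.261, 0.965, 0.0], [0.0, -0.0, -1.0]]
ft_force: [0.2, 0.8, -1.4]
width: 0.212
finger_force: 30.0
```

Emit:
{"method": "play_rows", "body": {
  "moves": [
    [[0,0,0],[0,0,-0.1],-1],
    [[0,0,0],[0,0,-0.15],-1],
    [[0,0,0],[0,0,-0.15],-1],
    [[0,0,0],[0,0,-0.15],-1]
  ]
}}

```text
t: 7.8
eef_pos: [0.5495, 0.0032, 0.0852]
orientation: [[-0.965, 0.261, 0.0], [0.261, 0.965, -0.0], [-0.0, -0.0, -1.0]]
ft_force: [0.0, 0.1, -1.5]
width: 0.213
finger_force: 30.0
```

Emit:
{"method": "play_rows", "body": {
  "moves": [
    [[0,0,0],[0,0,-0.05],-1],
    [[0,0,0],[0,0,-0.1],-1],
    [[0,0,0],[0,0,-0.1],-1],
    [[0,0,0],[0,0,-0.1],-1]
  ]
}}

```text
t: 8.13
eef_pos: [0.5496, 0.0032, 0.0846]
orientation: [[-0.965, 0.261, 0.0], [0.261, 0.965, -0.0], [-0.0, 0.0, -1.0]]
ft_force: [-3.2, -0.1, 6.3]
width: 0.208
finger_force: 30.0
```

Contact, about 6 N upward. Release gently.

Emit:
{"method": "play_rows", "body": {
  "moves": [
    [[0,0,0],[0,0,0],-1],
    [[0,0,0],[0,0,0],-1],
    [[0,0,0],[0,0,0],-1]
  ],
  "newtons": 5
}}

```text
t: 8.38
eef_pos: [0.5496, 0.0032, 0.0846]
orientation: [[-0.965, 0.261, 0.0], [0.261, 0.965, -0.0], [-0.0, 0.0, -1.0]]
ft_force: [-2.7, -1.1, 5.6]
width: 0.216
finger_force: 5.0
```

Emit:
{"method": "play_rows", "body": {
  "moves": [
    [[0,0,0],[0,0,0],-0.5],
    [[0,0,0],[0,0,0],-0.4],
    [[0,0,0],[0,0,0],-0.3],
    [[0,0,0],[0,0,0],-0.2],
    [[0,0,0],[0,0,0],-0.1],
    [[0,0,0],[0,0,0],0],
    [[0,0,0],[0,0,0],0],
    [[0,0,0],[0,0,0],0]
  ]
}}

```text
t: 9.05
eef_pos: [0.5495, 0.0032, 0.0841]
orientation: [[-0.965, 0.261, 0.0], [0.261, 0.965, 0.0], [0.0, 0.0, -1.0]]
ft_force: [-0.2, 0.0, 0.2]
width: 0.499
finger_force: 0.0
```

```bash
python3 - <<'E'
from h import *
s=ctrl.sense();print(s["t"],s["eef_pos"],s["ft_force"],s["width"],s["finger_force"])
im=ctrl.snapshot("scene")[:,:,::-1];cv2.imwrite("pics/r1.png",cv2.resize(im[110:250,220:380],None,fx=4,fy=4,interpolation=cv2.INTER_CUBIC))
E
```

```text
9.05 [0.54948075 0.0031881  0.08412633] [-0.15167376  0.03975876  0.23704669] 0.4992991911749088 0.0
```

View pics/r1.png

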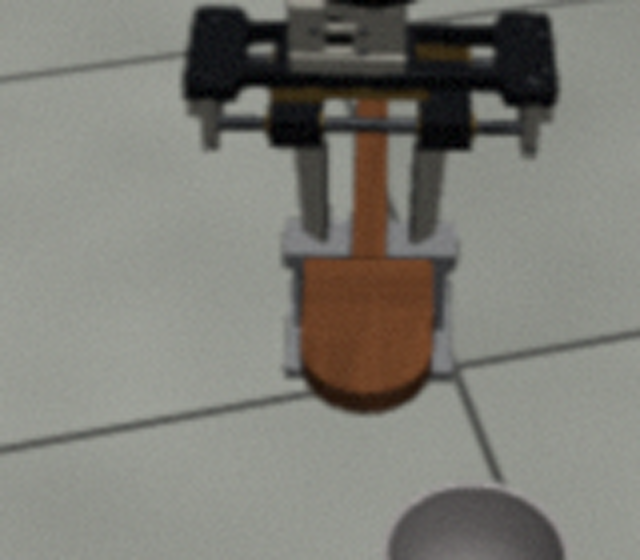

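The fingers are open on both sides at (315,240) and (425,240). The paddle rests on the bar, neck at (368,258) and blade tip at (368,410), free and level. Retreat straight up.

Emit:
{"method": "play_rows", "body": {
  "moves": [
    [[0,0,0],[0,0,0.5],0],
    [[0,0,0],[0,0,1.5],0],
    [[0,0,0],[0,0,3],0],
    [[0,0,0],[0,0,5.5],0],
    [[0,0,0],[0,0,8.5],0],
    [[0,0,0],[0,0,11],0],
    [[0,0,0],[0,0,13],0],
    [[0,0,0],[0,0,14],0],
    [[0,0,0],[0,0,14],0],
    [[0,0,0],[0,0,14],0]
  ]
}}

```text
t: 9.93
eef_pos: [0.5494, 0.0032, 0.2239]
orientation: [[-0.965, 0.261, 0.0], [0.261, 0.965, 0.0], [-0.0, 0.0, -1.0]]
ft_force: [-0.2, -0.2, -0.4]
width: 0.499
finger_force: 0.0
```

```bash
python3 - <<'E'
from h import *
s=ctrl.sense();print(s["t"],s["eef_pos"])
im=ctrl.snapshot("scene")[:,:,::-1];cv2.imwrite("pics/r2.png",cv2.resize(im[60:260,200:440],None,fx=3,fy=3,interpolation=cv2.INTER_CUBIC))
c=np.array([.5495,.0032,.08]);a=np.radians(-15.1);x=np.array([np.cos(a),np.sin(a),0]);y=np.array([-np.sin(a),np.cos(a),0])
P=[c+x*.135,c+x*.035+y*.035+[0,0,.018],c+x*.035-y*.035+[0,0,.018],c-x*.235+[0,0,.018]]
print(((px("scene",P)-[200,60])*3).round(0).tolist())
E
```

```text
9.9333 [0.54943505 0.00318647 0.22393245]
[[333.0, 460.0], [383.0, 341.0], [287.0, 340.0], [339.0, 136.0]]
```

View pics/r2.png

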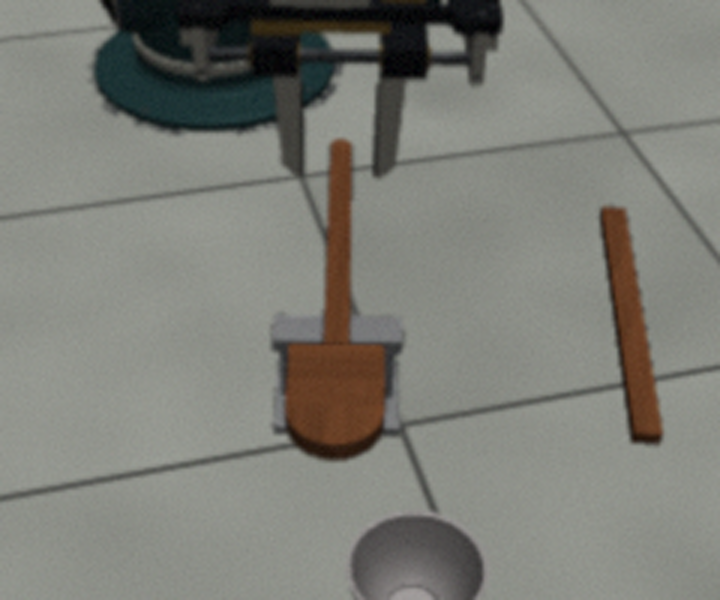

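The paddle lies level across the bar: blade tip at (335,458), neck at (336,344) and handle end at (340,141), all within about 5 px of the prediction for a level, square lay. The stick and bowl have not moved, and the gripper is clear. Handing in.

```bash
python3 -c "
from plant import ctrl
print(ctrl.finish_job())"
```

```text
the job is handed in; nothing more can be done
None
```

The paddle lies square and level, balanced across the rest's bar with both ends clear of the counter; the stick and bowl were not touched, and I handed the job in at about 10 s of the 32 s allowed.

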